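# Shut the insert box, flip the prop leg down and hold the cutter stand upright

## Task

Get the cutter stand ready for an insert change: swing the blue lid of the insert box in its foot fully shut, then flip the orange prop leg down over its dead centre until it is fully down. After that take the red bar at the top of the leaning frame, bring the frame upright and keep holding it upright by the bar: it tips back if let go, so finish while still holding it. Leave the loose things round about where they are.

Things in the scene. Friction and masses are not known exactly. Their poses are not given: they have to be found in the camera images.
- stand: Dark steel base of the cutter stand, fixed to the bench, 12 mm thick. Own axes: x runs from the insert box (at -x, robot side) past the frame to the milling cutter (+x), y across, z up. Origin on the bench, straight below the frame's hinge. Plate from x = -165 to +125, y = -75 to +75 mm. Box, lid, frame and leg are all mounted on it.
- frame (a joint): Tilt of the grey frame about the base's y axis through frame_hinge, rad: 0 = upright, positive = leaning back to the base's +x. Starts at rest on its stop at 0.35; other stop at -0.02 (leg's foot meets the shut lid). Cutter weight and a spring pull it back to 0.35 at every angle with 1 to 1.3 N m (5 to 7 N at the bar); no friction holds it.
- frame_hinge (a point): Middle of the frame's hinge axis, 25 mm above the base's origin; axes as the base's. Frame: plate 16 mm thick, 124 mm wide (y), up to 145 mm above the hinge, then two posts (18 x 16 mm, centres at y = -54 and +54 mm, up to 222 mm) that carry the bar. On its +x side a steel milling cutter, 80 mm diameter, juts 82 mm out, axis 85 mm above the hinge.
- bar: Red round grip bar, 18 mm diameter, along the base's y, 92 mm free between the posts, 205 mm from the frame's hinge; about 50 mm free below it. Origin at its middle; its y is along the bar. It is a sleeve that turns freely on its axle, so pads closed on it along the base's x need not tilt with the frame.
- lid (a joint): Opening angle of the blue lid, rad: 0 = shut, pi/2 = standing upright, more = leaning outwards to the base's +y; limit 2.1. Starts at 1.5 to 1.95. The hinge is stiff (0.16 N m friction): the lid stays where it is left and must be pushed all the way, some 2 to 3 N near its free edge.
- lid_hinge (a point): Middle of the lid's hinge axis, along the base's x on the +y rim of the insert box: base x = -95, y = +55, z = 46 mm; axes as the base's. Insert box: base x = -150 to -40, y = -55 to +55 mm, rim 46 mm above the bench. Lid 110 x 110 mm, outer face 6 mm above the hinge axis when shut.
- lid_edge (a point): Middle of the free edge of the lid, on the lid's outer face, 110 mm from the hinge (shut: it lies on the base's -y side; open: it is up). A tab, 30 mm wide along the hinge direction, juts 6 mm beyond it.
- leg (a joint): Angle of the orange prop leg on the frame, rad: 0 = folded up (35 degrees above the frame's -x direction), grows as it swings down towards the base's -x; 1.48 = fully down, at its stop. A tension spring holds it up below 0.74 (dead centre) and drives it to fully down beyond; about 0.2 N m at either end, 2 N at the foot.
- leg_pivot (a point): Pivot of the leg on the frame's front: 22 mm in front (-x) of the frame's middle plane and 112 mm above the hinge, measured along the frame; its axes turn with the frame. The leg swings about the base's y direction, in the plane y = 0 of the base.
- leg_foot (a point): Middle of the black cross bar (16 mm diameter, 44 mm long, along y) at the leg's end, 100 mm from the pivot; the leg itself is 12 mm thick.
- spare_cutter: Loose steel milling cutter, 64 mm diameter, 44 mm high. Leave alone. Origin under its centre.
- tool_holder: Loose dark steel tool holder, 60 mm diameter, 75 mm high. Leave alone. Origin under its centre.
- insert_case: Loose yellow flat case 70 x 50 x 18 mm. Leave alone. Origin under its centre.
- driver: Loose blue screwdriver, 170 mm long, lying along its x. Leave alone.
- oil: Loose red bottle, 54 mm diameter, 130 mm high. Leave alone. Origin under its centre.
- collar: Loose steel collar, 60 mm diameter, 22 mm high. Leave alone. Origin under its centre.

How it is judged:
By the outcome, as a careful person would: the job done as asked, in the order asked, and still so for the second after the job is handed in, while the arm keeps its last pose, push and grip.
It also fails if it takes over 67 s, if anything falls off the work surface, if the arm or the gripper's body presses on something with over 40 N, if the wrist force passes 120 N, or if a joint passes its speed limit or range.

## Robot

A 6-joint arm with a two-finger parallel gripper is mounted at the origin on the work surface. World frame = base frame: x ahead of the robot, y to its left, z up, the work surface at z = 0. Lengths are in m, angles in rad, forces in N, time in s.
With the tool pointing down it reaches from about 0.35 to 0.975 m from the base axis. Payload 4.9 kg.
Tool frame: the origin (TCP) lies on the centre line of the jaws, within the pads' length; the fingertips stand arm.finger_overhang ahead of it and the grasp point (between the pads) lies 3 mm ahead of it (arm.finger_overhang is the distance from the TCP to the fingertips, in m); z points along the fingers, y is the direction in which the jaws open and shut (so a half turn about z gives the same grasp; the last joint's range is limited). The gripper opens to 85 mm and grips with 20 to 120 N. Pads are 22 mm wide; open, the fingers measure 114 mm over their backs; the gripper's body (76 mm by 85 mm) begins 54 mm behind the grasp point. The pads swing forward as they close: fully open they stand 13 mm farther back than shut.
Start: joints at [-1.448, 0.053, 1.613, -0, 1.476, -0.119], TCP at [0.15, -0.607, 0.253] pointing down, gripper open.
Joint ranges: [-3.01, 3.01], [-1.01, 2.22], [0.06, 2.58], [-1.02, 4.17], [0.09, 2.62], [-3.14, 3.14]. Speed limits (rad/s): [2.57, 2.57, 3.14, 3.14, 3.14, 3.14].

## Interface

Orientations are given as [roll, pitch, yaw] about the fixed x, y, z axes, in that order (R = Rz(yaw) Ry(pitch) Rx(roll)).
In Python, from bench import arm gives the robot as it stands.
- The arm moves only by the tool send_rows, never from a script. Its argument "moves" is a list of rows, each a list of 7 numbers: the turn, a rotation vector about the world's x, y, z in units of 30 degrees (1.0 is 30 degrees), then the shift along the world's x, y, z in units of 0.15 m (1.0 is 0.15 m), then the closure, from 0 (fully open) to 1 (shut). In form: [[rx, ry, rz, x, y, z, hand], ...]. A call has exactly 8 rows; each row is the pose to reach, as a shift and turn from the pose commanded when the call began; what a row does not reach only later rows make up. A row lasts 1/8 s, in which the tool goes at most 62.5 mm and 10.7 degrees, less where a joint would pass 70% of its speed; a pose out of reach is approached as far as the arm can. A call with a number of a shift or a turn outside -1 to 1 is refused whole. A call with a gripper value outside its range is refused whole. The fingers move at their own pace and stop on an object; the grip force is fixed at half the most. Time passes only in rows, so rows that repeat a pose let the fingers close, or fill a call up. It gives the time, the measured TCP pose, the force and the opening at its end, in the units of the state.
- arm.get_state(): the state, without advancing time (a new reading comes with each control period).
- arm.read_camera(name): name is "scene" or "top" or "wrist"; returns a dict with "image" (400x640x3 uint8, red, green, blue), "fovy" (degrees; the focal length in pixels is half the picture's height over the tangent of half this angle, whatever the lens; pixels are square), "cx", "cy" (the principal point, pixels), "R" (3x3) and "t" (3): a world point X has camera coordinates R X + t; the wrist camera has in their place "tool_from_camera" (4x4, takes a point from camera to tool coordinates, whose origin is the TCP and whose axes are the flange's). Camera axes: x right, y down, z forward; pixel columns grow to the right and rows downward; lengths in m; the calibration is good to about 2 mm. A picture is of the moment at which its call begins: read the wrist's pose just before it. There is no depth.
- arm.close_job(): hands the job in, once; it reports no verdict.
The state is a dict: "time_s": time; "joint_pos": joint angles; "joint_vel": joint speeds; "joint_efforts": joint torques, N m; "tool_pos": TCP position; "tool_rot": TCP orientation; "contact_force": force on the tool from outside, world axes, zero at the start; "moment": the same for the moment, N m; "grip_width": finger opening in m.
Only numpy, scipy, OpenCV 4.12 (cv2) and the standard library are available. Lean on these libraries where they do the work, as an engineer would, in place of code of your own. Each camera call takes 0.05 s, during which the arm holds its last target. There are 200 camera calls.

## Working session

There is one attempt and no reset: what is moved stays moved. The work goes in short steps, Python scripts to look and compute and a tool call to move; the robot and the scene stay as the last step left them, time stands still between calls to the robot, and variables do not carry over. Pictures are saved under pics/ and viewed, about 8 in all and at most 12, crops included, and the job is handed in when it is done.

Besides the shell and the picture viewer there is one more tool, called after "Request:" as name(argument=value, ...), one argument or row to a line, values as JSON. send_rows: Moves the arm, as the interface text tells. Shifts and turns lie within -1 to 1; 1 stands for 0.15 m of shift or 30 degrees of turn. Its arguments: {"type":"object","properties":{"moves":{"type":"array"}},"required":["moves"]}

```bash
ls; mkdir -p pics; python3 - <<'E'
from bench import arm
import cv2
s=arm.get_state();print(s, arm.finger_overhang)
for n in("scene","top"):
    c=arm.read_camera(n);cv2.imwrite(f"pics/{n}0.png",c["image"][:,:,::-1]);print(n,c["fovy"],c["cx"],c["cy"],c["R"],c["t"])
E
```

```text
pics
{'time_s': 0.0, 'joint_pos': array([-1.44801076e+00,  5.33635787e-02,  1.61432019e+00,  2.64261531e-05,
        1.47600563e+00, -1.18986973e-01]), 'joint_vel': array([ 6.90567830e-04,  1.61543590e-03,  2.07445715e-03,  1.15065345e-03,
        1.15403273e-05, -9.63051377e-04]), 'joint_efforts': array([ 2.53020364e-03, -3.93685126e+01, -3.70171380e+01,  7.01623003e-05,
        7.13919828e-03,  9.15727270e-06]), 'tool_pos': array([ 0.14958223, -0.60622919,  0.25204317]), 'tool_rot': array([-3.13951385e+00, -2.75013324e-04,  2.41769721e-01]), 'contact_force': array([-1.01797547, -0.83532206,  0.66360364]), 'moment': array([-0.02642569,  0.02190739,  0.02781539]), 'grip_width': 0.08525773828824294} 0.022
scene 57.24056200455689 313.3793198431874 204.10468596294797 [[ 0.99406484 -0.10739095  0.01738591]
 [-0.06840309 -0.74127158 -0.66771061]
 [ 0.08459375  0.6625584  -0.74421789]] [-0.53045744  0.14451586  1.40510129]
top 54.36276659095955 330.9164882699472 204.3339384033934 [[ 0.00780027 -0.9998942  -0.01227781]
 [-0.99370043 -0.00637808 -0.11188731]
 [ 0.11179716  0.01307322 -0.99364505]] [-0.01648475  0.56227315  1.18530443]
```

View pics/scene0.png

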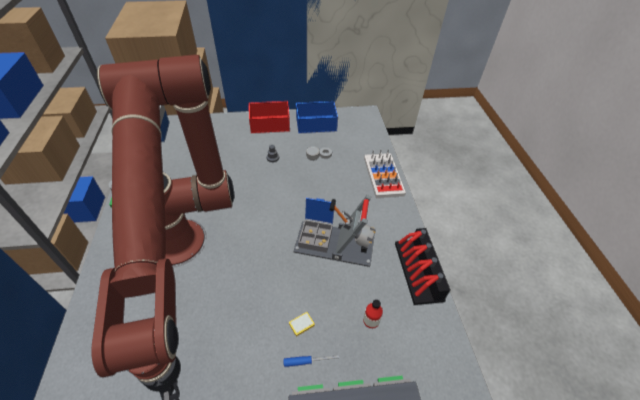

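View pics/top0.png

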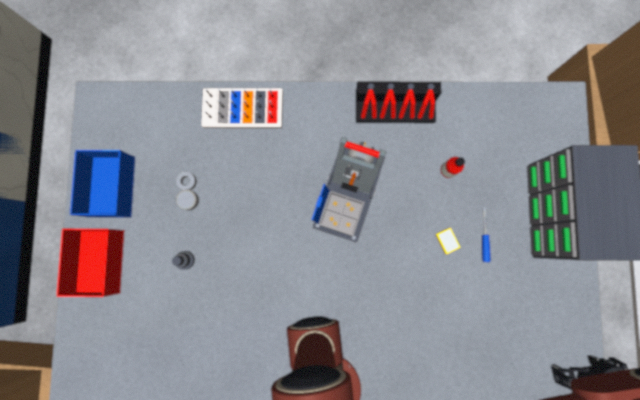

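The scene view shows the stand near (335,235), with the blue lid at (320,210) and the red bar at (363,210). In the top view it runs from (335,230) to (365,145). The loose items are well clear of it. Next I'll enlarge both views.

```bash
python3 - <<'E'
import cv2,numpy as np
s=cv2.imread("pics/scene0.png")[185:275,285:385];t=cv2.imread("pics/top0.png")[130:250,300:400]
s=cv2.resize(s,None,fx=4,fy=4,interpolation=2);t=cv2.resize(t,None,fx=4,fy=4,interpolation=2)
o=np.zeros((480,800,3),np.uint8);o[:360,:400]=s;o[:,400:]=t;cv2.imwrite("pics/crop0.png",o)
E
```

```text
(no output)
```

View pics/crop0.png

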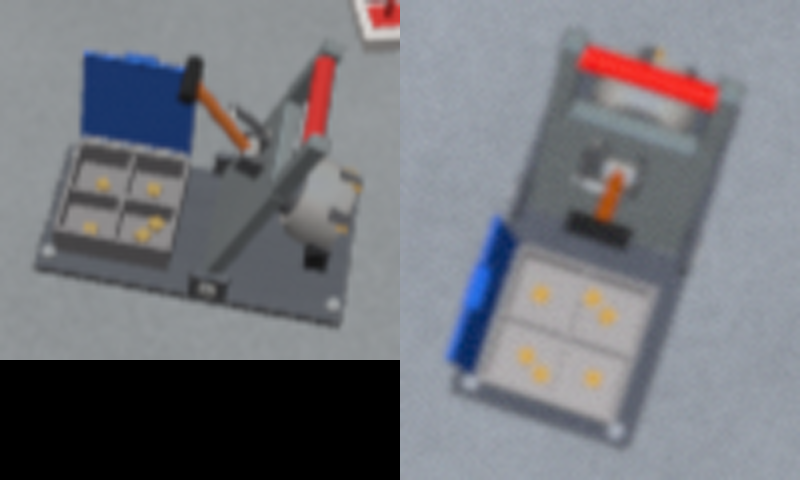

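The crop shows the plate corners (scene: -x-y at (294.5,252) and +x-y at (370,266); top: -x-y at (357,241.5)). The bar, the lid with its tab up and the raised leg's black foot are all clear too. I'll triangulate from these.

```bash
cat > h.py <<'E'
import numpy as np,cv2
from bench import arm
def cam(n):
    c=arm.read_camera(n);f=200/np.tan(np.radians(c["fovy"])/2);return c,f
def ray(c,f,u,v):
    R=np.array(c["R"]);t=np.array(c["t"]);d=R.T@np.array([(u-c["cx"])/f,(v-c["cy"])/f,1]);return -R.T@t,d
def onz(c,f,p,z):
    o,d=ray(c,f,*p);return o+d*(z-o[2])/d[2]
def tri(a,b):
    (o1,d1),(o2,d2)=a,b;d1=d1/np.linalg.norm(d1);d2=d2/np.linalg.norm(d2)
    s=np.linalg.lstsq(np.c_[d1,-d2],o2-o1,rcond=None)[0];p,q=o1+s[0]*d1,o2+s[1]*d2
    return (p+q)/2,np.linalg.norm(p-q)
def proj(c,f,X):
    x=np.array(c["R"])@X+np.array(c["t"]);return np.array([c["cx"]+f*x[0]/x[2],c["cy"]+f*x[1]/x[2]])
def redbar(c,box):
    x0,y0,x1,y1=box;h=cv2.cvtColor(c["image"],cv2.COLOR_RGB2HSV)
    m=(((h[...,0]<6)|(h[...,0]>174))&(h[...,1]>150)&(h[...,2]>90)).astype(np.uint8);k=np.zeros_like(m);k[y0:y1,x0:x1]=1;m*=k
    n,l,st,ce=cv2.connectedComponentsWithStats(m);i=1+np.argmax(st[1:,4]);return ce[i],cv2.minAreaRect(np.argwhere(l==i)[:,::-1].astype(np.float32))
E
python3 - <<'E'
from h import *
np.set_printoptions(precision=4,suppress=True)
S,fs=cam("scene");T,ft=cam("top")
cs,rs=redbar(S,(345,190,375,225));ct,rt=redbar(T,(335,135,390,165));print(cs,rs,ct,rt)
P,e=tri(ray(S,fs,*cs),ray(T,ft,*ct));print("bar",P,e)
a,b=onz(S,fs,(294.5,252),.012),onz(S,fs,(370,266.3),.012);print("S corners -x-y,+x-y",a,b,np.linalg.norm(a-b),np.arctan2(*(b-a)[1::-1]))
a2=onz(T,ft,(357,241.5),.012);b2=onz(T,ft,(313,227.8),.012);print("T -x-y,-x+y",a2,b2,np.linalg.norm(a2-b2),np.arctan2(*(b2-a2)[1::-1])-np.pi/2)
foot,e=tri(ray(S,fs,285+191/4,185+80/4),ray(T,ft,300+199/4,130+229/4));print("foot",foot,e)
le,e=tri(ray(S,fs,285+142/4,185+57/4),ray(T,ft,300+73/4,130+292/4));print("lid edge(tab)",le,e)
E
```

```text
[364.3457 208.4321] ((364.2699890136719, 208.60997009277344), (4.38406229019165, 19.516149520874023), 8.13010311126709) [361.9557 148.9901] ((361.8500061035156, 148.95001220703125), (35.10127639770508, 6.324554443359375), 18.434947967529297)
bar [ 0.6896 -0.0963  0.2305] 0.0028818519980084475
S corners -x-y,+x-y [ 0.4518 -0.0989  0.012 ] [ 0.7203 -0.1875  0.012 ] 0.2827399526897754 -0.31869267599898854
T -x-y,-x+y [ 0.4477 -0.095   0.012 ] [0.4897 0.0437 0.012 ] 0.14493079826209862 -0.29386425433605723
foot [ 0.5878 -0.0644  0.2229] 0.0024590018212680806
lid edge(tab) [0.5553 0.021  0.1621] 0.008146042341749702
```

Request:
send_rows(
  moves=[
    [0, 0, 0.06, 0.12, 0.12, 0.12, 1],
    [0, 0, 0.12, 0.25, 0.25, 0.25, 1],
    [0, 0, 0.18, 0.37, 0.37, 0.37, 1],
    [0, 0, 0.25, 0.5, 0.5, 0.5, 1],
    [0, 0, 0.31, 0.62, 0.62, 0.62, 1],
    [0, 0, 0.37, 0.75, 0.75, 0.75, 1],
    [0, 0, 0.43, 0.87, 0.87, 0.87, 1],
    [0, 0, 0.5, 1, 1, 1, 1],
  ],
)

```text
time_s: 1.2
tool_pos: [0.3004, -0.4557, 0.404]
tool_rot: [-3.141, 0.0, 0.505]
contact_force: [-0.5, 0.5, -0.1]
grip_width: 0.0
```

Request:
send_rows(
  moves=[
    [0, 0, 0.06, 0.05, 0.12, 0, 1],
    [0, 0, 0.12, 0.1, 0.25, 0, 1],
    [0, 0, 0.18, 0.15, 0.37, 0, 1],
    [0, 0, 0.25, 0.2, 0.5, 0, 1],
    [0, 0, 0.31, 0.25, 0.62, 0, 1],
    [0, 0, 0.37, 0.3, 0.75, 0, 1],
    [0, 0, 0.43, 0.35, 0.87, 0, 1],
    [0, 0, 0.5, 0.4, 1, 0, 1],
  ],
)

```text
time_s: 2.2
tool_pos: [0.3601, -0.3056, 0.4033]
tool_rot: [3.142, 0.0, 0.768]
contact_force: [-0.1, -0.0, 0.2]
grip_width: 0.0003
```

Request:
send_rows(
  moves=[
    [0, 0, 0.12, 0.06, 0.12, 0, 1],
    [0, 0, 0.24, 0.12, 0.25, 0, 1],
    [0, 0, 0.36, 0.18, 0.37, 0, 1],
    [0, 0, 0.48, 0.24, 0.5, 0, 1],
    [0, 0, 0.6, 0.3, 0.62, 0, 1],
    [0, 0, 0.72, 0.36, 0.75, 0, 1],
    [0, 0, 0.84, 0.42, 0.87, 0, 1],
    [0, 0, 0.97, 0.5, 1, 0, 1],
  ],
)

```text
time_s: 3.2
tool_pos: [0.4349, -0.1556, 0.4034]
tool_rot: [3.141, 0.0, 1.276]
contact_force: [0.8, 0.4, -0.5]
grip_width: -0.0002
```

```bash
python3 - <<'E'
from h import *
s=arm.get_state();c=arm.read_camera("wrist");cv2.imwrite("pics/w1.png",c["image"][:,:,::-1])
np.save("w1.npy",np.r_[s["tool_pos"],s["tool_rot"]])
print(s["time_s"],s["tool_pos"],s["tool_rot"],s["joint_pos"],s["grip_width"]);print({k:c[k] for k in c if k!="image"})
E
```

```text
3.2 [ 0.43492023 -0.15555383  0.40340606] [3.14130024e+00 1.23706182e-04 1.27642703e+00] [-5.04788721e-01 -3.86931313e-01  1.75666859e+00 -6.11283364e-05
  1.77154357e+00 -2.10431641e-01] -0.0001609775984117846
{'fovy': 70.38478821129902, 'cx': 317.5963991677616, 'cy': 200.40750560199496, 'tool_from_camera': array([[-3.14963735e-04, -9.61047653e-01, -2.76382542e-01,
         7.04657540e-02],
       [ 9.99999912e-01, -3.79698342e-04,  1.80707845e-04,
        -1.61272482e-03],
       [-2.78610844e-04, -2.76382460e-01,  9.61047688e-01,
        -1.18723636e-01],
       [ 0.00000000e+00,  0.00000000e+00,  0.00000000e+00,
         1.00000000e+00]])}
```

View pics/w1.png

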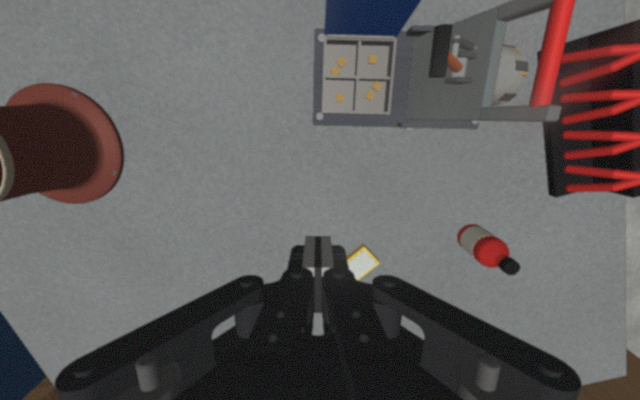

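The wrist view shows the stand nearly square to the jaws. Plate corners are at about (314,126), (315,29) and (478,127), the foot at (441,50) and the bar at (555,50). I'll cast those rays.

```bash
cat >> h.py <<'E'
from scipy.spatial.transform import Rotation as Ro
def wray(c,pose,u,v):
    f=200/np.tan(np.radians(c["fovy"])/2);M=np.array(c["tool_from_camera"]);R=Ro.from_euler("xyz",pose[3:]).as_matrix()
    d=R@M[:3,:3]@np.array([(u-c["cx"])/f,(v-c["cy"])/f,1]);return pose[:3]+R@M[:3,3],d
def wz(c,pose,p,z):
    o,d=wray(c,pose,*p);return o+d*(z-o[2])/d[2]
E
python3 - <<'E'
from h import *
np.set_printoptions(precision=4,suppress=True)
c=arm.read_camera("wrist");s=arm.get_state();P=np.r_[s["tool_pos"],s["tool_rot"]]
A,B,C=[wz(c,P,p,.012)for p in((314,126),(315,29),(478,127))]
print(A,B,C,np.linalg.norm(A-B),np.linalg.norm(A-C),np.arctan2(*(C-A)[1::-1]),np.arctan2(*(B-A)[1::-1])-np.pi/2)
ya=-.30
R=lambda x,y:np.array([np.cos(ya)*x-np.sin(ya)*y,np.sin(ya)*x+np.cos(ya)*y])
print("O from A,B,C",A[:2]-R(-.165,-.075),B[:2]-R(-.165,.075),C[:2]-R(.125,-.075))
# plate screws / box rim corners, z .046
for p,q in(((322,116),(-.150,-.055)),((396,38),(-.04,.055))):
  X=wz(c,P,p,.046);print("rim?",X,X[:2]-R(*q))
F=wz(c,P,(441,50),.2235);print("foot",F,F[:2]-R(-.0397,0))
E
```

```text
[ 0.4448 -0.0966  0.012 ] [0.4902 0.0461 0.012 ] [ 0.7178 -0.1809  0.012 ] 0.1496641898601717 0.2857168793322043 -0.29974473933209567 -0.3079916642881997
O from A,B,C [ 0.6246 -0.0737] [ 0.6257 -0.0744] [ 0.6206 -0.0723]
rim? [ 0.4623 -0.0848  0.046 ] [ 0.6219 -0.0766]
rim? [ 0.6006 -0.0094  0.046 ] [ 0.6226 -0.0738]
foot [ 0.5847 -0.0608  0.2235] [ 0.6227 -0.0725]
```

Request:
send_rows(
  moves=[
    [0, 0, 0, 0.05, 0.11, 0, 1],
    [0, 0, 0, 0.1, 0.22, 0, 1],
    [0, 0, 0, 0.15, 0.33, 0, 1],
    [0, 0, 0, 0.2, 0.44, 0, 1],
    [0, 0, 0, 0.25, 0.55, 0, 1],
    [0, 0, 0, 0.3, 0.66, 0, 1],
    [0, 0, 0, 0.35, 0.77, 0, 1],
    [0, 0, 0, 0.4, 0.87, 0, 1],
  ],
)

```text
time_s: 4.3
tool_pos: [0.4949, -0.0256, 0.4033]
tool_rot: [3.141, 0.0, 1.273]
contact_force: [-0.3, -0.3, 0.4]
grip_width: 0.0
```

Request:
send_rows(
  moves=[
    [0, 0, 0, 0.06, 0.11, 0, 1],
    [0, 0, 0, 0.12, 0.22, 0, 1],
    [0, 0, 0, 0.18, 0.33, -0.1, 1],
    [0, 0, 0, 0.24, 0.44, -0.2, 1],
    [0, 0, 0, 0.3, 0.55, -0.3, 1],
    [0, 0, 0, 0.36, 0.66, -0.45, 1],
    [0, 0, 0, 0.42, 0.77, -0.6, 1],
    [0, 0, 0, 0.45, 0.85, -0.73, 1],
  ],
)

```text
time_s: 5.3
tool_pos: [0.5621, 0.1023, 0.2915]
tool_rot: [-3.14, 0.001, 1.274]
contact_force: [0.2, 0.4, 0.3]
grip_width: 0.0001
```

Request:
send_rows(
  moves=[
    [0, 0, 0, 0, 0, -0.12, 1],
    [0, 0, 0, 0, 0, -0.25, 1],
    [0, 0, 0, 0, 0, -0.4, 1],
    [0, 0, 0, 0, 0, -0.55, 1],
    [0, 0, 0, 0, 0, -0.7, 1],
    [0, 0, 0, 0, 0, -0.82, 1],
    [0, 0, 0, 0, 0, -0.92, 1],
    [0, 0, 0, 0, 0, -0.98, 1],
  ],
)

```text
time_s: 6.3
tool_pos: [0.562, 0.101, 0.1459]
tool_rot: [-3.141, 0.0, 1.273]
contact_force: [-0.2, 0.4, -0.0]
grip_width: -0.0002
```

Request:
send_rows(
  moves=[
    [0, 0, 0, -0.048, -0.153, 0.013, 1],
    [0, 0, 0, -0.089, -0.286, 0.027, 1],
    [0, 0, 0, -0.129, -0.414, 0.053, 1],
    [0, 0, 0, -0.157, -0.503, 0.067, 1],
    [0, 0, 0, -0.185, -0.595, 0.071, 1],
    [0, 0, 0, -0.212, -0.681, 0.053, 1],
    [0, 0, 0, -0.237, -0.761, 0.027, 1],
    [0, 0, 0, -0.26, -0.834, -0.013, 1],
  ],
)

```text
time_s: 7.3
tool_pos: [0.5229, -0.0247, 0.1446]
tool_rot: [3.142, 0.0, 1.273]
contact_force: [-1.1, 1.0, 1.4]
grip_width: -0.0001
```

Contact is light, as it should be. I'll finish the closing arc.

Request:
send_rows(
  moves=[
    [0, 0, 0, -0.023, -0.073, -0.055, 1],
    [0, 0, 0, -0.04, -0.127, -0.113, 1],
    [0, 0, 0, -0.057, -0.185, -0.19, 1],
    [0, 0, 0, -0.067, -0.216, -0.26, 1],
    [0, 0, 0, -0.077, -0.246, -0.327, 1],
    [0, 0, 0, -0.082, -0.264, -0.407, 1],
    [0, 0, 0, -0.085, -0.274, -0.465, 1],
    [0, 0, 0, -0.085, -0.274, -0.48, 1],
  ],
)

```text
time_s: 8.3
tool_pos: [0.5105, -0.065, 0.0738]
tool_rot: [-3.14, 0.0, 1.274]
contact_force: [-7.8, 1.8, 17.8]
grip_width: 0.0001
```

Request:
send_rows(
  moves=[
    [0, 0, 0, 0, 0, 0.08, 1],
    [0, 0, 0, -0.01, 0, 0.2, 1],
    [0, 0, 0, -0.03, 0, 0.32, 1],
    [0, 0, 0, -0.05, 0, 0.46, 1],
    [0, 0, 0, -0.07, 0, 0.6, 1],
    [0, 0, 0, -0.09, 0, 0.74, 1],
    [0, 0, 0, -0.1, 0, 0.87, 1],
    [0, 0, 0, -0.1, 0, 1, 1],
  ],
)

```text
time_s: 9.3
tool_pos: [0.4953, -0.065, 0.2244]
tool_rot: [3.141, -0.0, 1.273]
contact_force: [-0.2, -0.7, 0.1]
grip_width: -0.0
```

Request:
send_rows(
  moves=[
    [0, 0, 0, 0, 0, 0.2, 1],
    [0, 0, 0, 0, 0, 0.4, 1],
    [0, 0, 0, 0.05, 0, 0.6, 1],
    [0, 0, 0, 0.2, -0.01, 0.7, 1],
    [0, 0, 0, 0.4, -0.03, 0.7, 1],
    [0, 0, 0, 0.6, -0.05, 0.7, 1],
    [0, 0, 0, 0.8, -0.06, 0.7, 1],
    [0, 0, 0, 0.89, -0.07, 0.7, 1],
  ],
)

```text
time_s: 10.3
tool_pos: [0.6298, -0.0755, 0.3278]
tool_rot: [-3.141, 0.0, 1.274]
contact_force: [-0.8, 0.3, -0.6]
grip_width: 0.0001
```

```bash
python3 - <<'E'
from h import *
s=arm.get_state();print(s["time_s"],s["tool_pos"],s["joint_pos"])
a=arm.read_camera("wrist")["image"][:,:,::-1];b=arm.read_camera("scene")["image"][175:275,270:390,::-1]
o=np.zeros((600,640,3),np.uint8);o[:300,:480]=cv2.resize(a,(480,300));o[300:,:360]=cv2.resize(b,(360,300));cv2.imwrite("pics/w2.png",o)
E
```

```text
10.3 [ 0.6298011  -0.07553465  0.32781021] [-2.36605078e-01  4.19049480e-02  1.50110048e+00 -9.84097320e-06
  1.59946780e+00  6.06437330e-02]
```

View pics/w2.png

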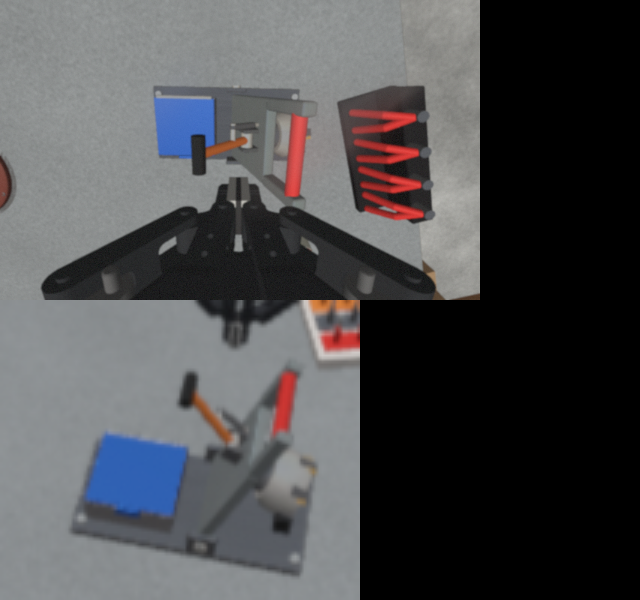

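The lid lies flat and shut. The closed fingertips sit behind the foot (wrist inset (198,155)) and in front of the bar. Next I'll lower them and flip the leg.

Request:
send_rows(
  moves=[
    [0, 0, 0, 0, 0, -0.06, 1],
    [0, 0, 0, 0, 0, -0.14, 1],
    [0, 0, 0, 0, 0, -0.22, 1],
    [0, 0, 0, 0, 0, -0.3, 1],
    [0, 0, 0, 0, 0, -0.37, 1],
    [0, 0, 0, 0, 0, -0.42, 1],
    [0, 0, 0, 0, 0, -0.45, 1],
    [0, 0, 0, 0, 0, -0.47, 1],
  ],
)

```text
time_s: 11.4
tool_pos: [0.629, -0.0755, 0.2573]
tool_rot: [3.141, -0.0, 1.273]
contact_force: [0.0, -0.5, 0.1]
grip_width: 0.0001
```

Request:
send_rows(
  moves=[
    [0, 0, 0, -0.168, 0.052, -0.145, 1],
    [0, 0, 0, -0.229, 0.071, -0.19, 1],
    [0, 0, 0, -0.282, 0.088, -0.24, 1],
    [0, 0, 0, -0.334, 0.104, -0.3, 1],
    [0, 0, 0, -0.369, 0.115, -0.364, 1],
    [0, 0, 0, -0.404, 0.126, -0.433, 1],
    [0, 0, 0, -0.423, 0.132, -0.507, 1],
    [0, 0, 0, -0.436, 0.136, -0.557, 1],
  ],
)

```text
time_s: 12.4
tool_pos: [0.5629, -0.055, 0.1726]
tool_rot: [-3.14, 0.0, 1.273]
contact_force: [0.4, 0.5, 0.5]
grip_width: -0.0001
```

```bash
python3 - <<'E'
from h import *
s=arm.get_state();print(s["time_s"],s["tool_pos"],s["contact_force"])
a=arm.read_camera("wrist")["image"][:,:,::-1];b=arm.read_camera("scene")["image"][175:275,270:390,::-1]
o=np.zeros((600,640,3),np.uint8);o[:300,:480]=cv2.resize(a,(480,300));o[300:,:360]=cv2.resize(b,(360,300));cv2.imwrite("pics/w3.png",o)
E
```

```text
12.4 [ 0.56293325 -0.05498745  0.17256146] [0.44811547 0.48790132 0.5203159 ]
```

View pics/w3.png

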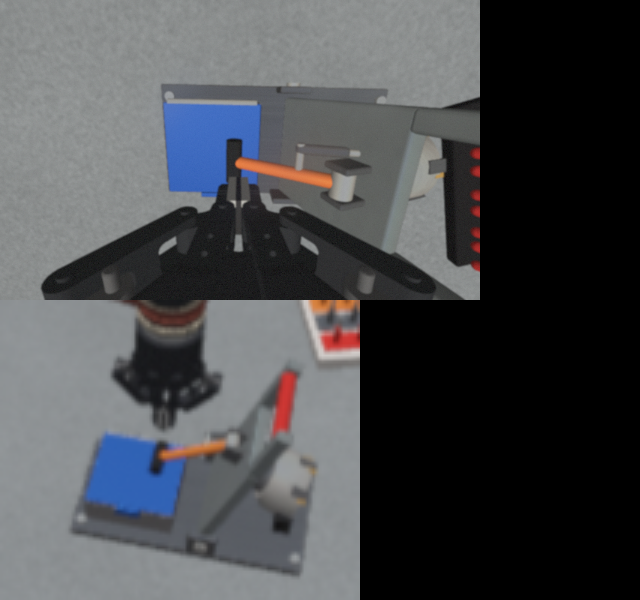

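The leg has snapped below the fingers, and its foot is at about (322,227) in the scene image. I'll compare that with the predicted fully-down position.

```bash
python3 - <<'E'
from h import *
c,f=cam("scene");O=np.array([.6235,-.074]);y=-.302
W=lambda x,yy,z:np.array([O[0]+np.cos(y)*x-np.sin(y)*yy,O[1]+np.sin(y)*x+np.cos(y)*yy,z])
for ph in(-30,-20,-10,10):
  p=np.radians(ph);print(ph,proj(c,f,W(.0177-.1*np.cos(p),0,.1378+.1*np.sin(p))))
print("lid edge shut",proj(c,f,W(-.095,-.055,.052)))
h=cv2.cvtColor(c["image"],cv2.COLOR_RGB2GRAY)[218:240,308:338];m=(h<55).astype(np.uint8)
n,l,st,ce=cv2.connectedComponentsWithStats(m);print([(s[4],e+[308,218]) for s,e in zip(st[1:],ce[1:]) if s[4]>8])
E
```

```text
-30 [321.84624609 227.80827845]
-20 [320.01434846 224.80453158]
-10 [318.93409035 221.69701743]
10 [319.21417525 215.52185628]
lid edge shut [311.8461683  244.24541128]
[(np.int32(24), array([321.875, 228.25 ]))]
```

The foot is measured at (321.9,228.3) against a prediction of (321.8,227.8) for fully down, so the leg is down. Next is the bar.

Request:
send_rows(
  moves=[
    [0, 0, 0, 0, 0, 0.12, 1],
    [0, 0, 0, 0, 0, 0.25, 1],
    [0, 0, 0, 0, 0, 0.4, 1],
    [0, 0, 0, 0, 0, 0.55, 1],
    [0, 0, 0, 0.05, -0.02, 0.7, 0],
    [0, 0, 0, 0.13, -0.04, 0.85, 0],
    [0, 0, 0, 0.23, -0.07, 0.95, 0],
    [0, 0, 0, 0.35, -0.11, 1, 0],
  ],
)

```text
time_s: 13.55
tool_pos: [0.6172, -0.0718, 0.3283]
tool_rot: [3.136, -0.0, 1.273]
contact_force: [-0.3, -0.5, 0.3]
grip_width: 0.0721
```

Request:
send_rows(
  moves=[
    [0, 0, 0, 0.1, -0.03, 0, 0],
    [0, 0, 0, 0.2, -0.06, 0, 0],
    [0, 0, 0, 0.3, -0.09, 0, 0],
    [0, 0, 0, 0.38, -0.12, 0, 0],
    [0, 0, 0, 0.44, -0.14, 0, 0],
    [0, 0, 0, 0.48, -0.15, 0, 0],
    [0, 0, 0, 0.5, -0.156, 0, 0],
    [0, 0, 0, 0.5, -0.156, 0, 0],
  ],
)

```text
time_s: 14.55
tool_pos: [0.691, -0.095, 0.3238]
tool_rot: [-3.141, -0.0, 1.273]
contact_force: [0.0, -0.0, -0.3]
grip_width: 0.0853
```

```bash
python3 - <<'E'
from h import *
s=arm.get_state();print(s["time_s"],s["tool_pos"],s["tool_rot"],s["grip_width"])
a=arm.read_camera("wrist")["image"][:,:,::-1];b=arm.read_camera("scene")["image"][165:265,290:410,::-1]
o=np.zeros((600,640,3),np.uint8);o[:300,:480]=cv2.resize(a,(480,300));o[300:,:360]=cv2.resize(b,(360,300));cv2.imwrite("pics/w4.png",o)
E
```

```text
14.55 [ 0.69100295 -0.09495093  0.32382401] [-3.14146737e+00 -5.99276542e-06  1.27335417e+00] 0.08528338956067107
```

View pics/w4.png

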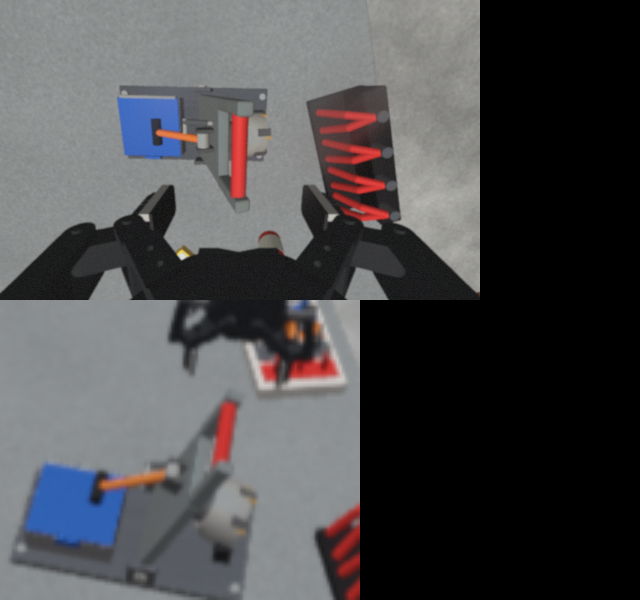

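The bar (wrist inset (239,155)) is centred between the open pads at (152..322), and the leg is still down. I'll lower onto it and close.

Request:
send_rows(
  moves=[
    [0, 0, 0, 0, 0, -0.1, 0],
    [0, 0, 0, 0, 0, -0.2, 0],
    [0, 0, 0, 0, 0, -0.31, 0],
    [0, 0, 0, 0, 0, -0.42, 0],
    [0, 0, 0, 0, 0, -0.52, 0],
    [0, 0, 0, 0, 0, -0.6, 0],
    [0, 0, 0, 0, 0, -0.66, 0],
    [0, 0, 0, 0, 0, -0.69, 0],
  ],
)

```text
time_s: 15.65
tool_pos: [0.6909, -0.095, 0.2197]
tool_rot: [-3.141, 0.0, 1.273]
contact_force: [-0.2, -0.7, 1.3]
grip_width: 0.0854
```

Request:
send_rows(
  moves=[
    [0, 0, 0, 0, 0, 0, 0],
    [0, 0, 0, 0, 0, 0, 0.3],
    [0, 0, 0, 0, 0, 0, 0.6],
    [0, 0, 0, 0, 0, 0, 0.8],
    [0, 0, 0, 0, 0, 0, 1],
    [0, 0, 0, 0, 0, 0, 1],
    [0, 0, 0, 0, 0, 0, 1],
    [0, 0, 0, 0, 0, 0, 1],
  ],
)

```text
time_s: 16.65
tool_pos: [0.6915, -0.0951, 0.2207]
tool_rot: [3.14, -0.0, 1.273]
contact_force: [3.5, -0.3, 0.9]
grip_width: 0.0166
```

Request:
send_rows(
  moves=[
    [0, 0, 0, -0.025, 0.008, 0.009, 1],
    [0, 0, 0, -0.055, 0.017, 0.02, 1],
    [0, 0, 0, -0.087, 0.027, 0.029, 1],
    [0, 0, 0, -0.118, 0.037, 0.039, 1],
    [0, 0, 0, -0.15, 0.047, 0.047, 1],
    [0, 0, 0, -0.182, 0.057, 0.054, 1],
    [0, 0, 0, -0.207, 0.065, 0.059, 1],
    [0, 0, 0, -0.227, 0.071, 0.063, 1],
  ],
)

```text
time_s: 17.65
tool_pos: [0.6577, -0.084, 0.2302]
tool_rot: [3.139, -0.001, 1.273]
contact_force: [5.7, 0.7, -1.7]
grip_width: 0.0166
```

Request:
send_rows(
  moves=[
    [0, 0, 0, -0.026, 0.008, 0.004, 1],
    [0, 0, 0, -0.058, 0.018, 0.009, 1],
    [0, 0, 0, -0.09, 0.028, 0.013, 1],
    [0, 0, 0, -0.123, 0.038, 0.016, 1],
    [0, 0, 0, -0.156, 0.049, 0.018, 1],
    [0, 0, 0, -0.188, 0.059, 0.019, 1],
    [0, 0, 0, -0.215, 0.067, 0.02, 1],
    [0, 0, 0, -0.227, 0.071, 0.02, 1],
  ],
)

```text
time_s: 18.65
tool_pos: [0.6238, -0.0728, 0.2332]
tool_rot: [3.139, -0.002, 1.274]
contact_force: [5.7, 2.2, -1.1]
grip_width: 0.0164
```

```bash
python3 - <<'E'
from h import *
s=arm.get_state();print(s["time_s"],s["tool_pos"],s["tool_rot"],s["grip_width"],s["contact_force"])
a=arm.read_camera("wrist")["image"][:,:,::-1];b=arm.read_camera("scene")["image"][165:265,290:410,::-1]
o=np.zeros((600,480,3),np.uint8);o[:300,:480]=cv2.resize(a,(480,300));o[300:,:360]=cv2.resize(b,(360,300));cv2.imwrite("pics/w5.png",o)
E
```

```text
18.65 [ 0.62375978 -0.07278745  0.23319578] [ 3.13884212e+00 -2.47019468e-03  1.27361871e+00] 0.016422261930030754 [ 5.71298668  2.23806889 -1.05252352]
```

View pics/w5.png

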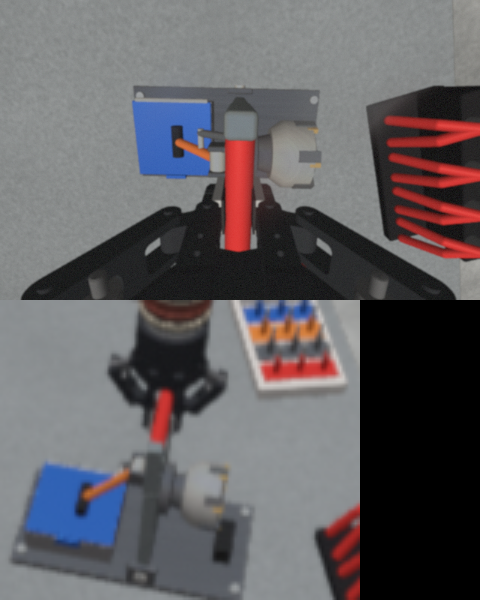

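Request:
send_rows(
  moves=[
    [0, 0, 0, 0, 0, 0, 1],
    [0, 0, 0, 0, 0, 0, 1],
    [0, 0, 0, 0, 0, 0, 1],
    [0, 0, 0, 0, 0, 0, 1],
    [0, 0, 0, 0, 0, 0, 1],
    [0, 0, 0, 0, 0, 0, 1],
    [0, 0, 0, 0, 0, 0, 1],
    [0, 0, 0, 0, 0, 0, 1],
  ],
)

```text
time_s: 19.75
tool_pos: [0.6239, -0.0728, 0.2332]
tool_rot: [3.139, -0.002, 1.274]
contact_force: [6.9, 2.8, -0.6]
grip_width: 0.0161
```

```bash
python3 - <<'E'
from h import *
c,f=cam("scene");O=np.array([.6235,-.074]);y=-.302
W=lambda x,yy,z:np.array([O[0]+np.cos(y)*x-np.sin(y)*yy,O[1]+np.sin(y)*x+np.cos(y)*yy,z])
def F(th):
  p=np.radians(-49.8)+th;px=-.022*np.cos(th)+.112*np.sin(th);pz=.025+.112*np.cos(th)+.022*np.sin(th);return W(px-.1*np.cos(p),0,pz+.1*np.sin(p))
for th in(0,.03,-.02):print(th,proj(c,f,F(th)), "post top -y", proj(c,f,W(.222*np.sin(th),-.054,.025+.222*np.cos(th))))
h=cv2.cvtColor(c["image"],cv2.COLOR_RGB2GRAY)[220:245,305:330];m=(h<55).astype(np.uint8)
n,l,st,ce=cv2.connectedComponentsWithStats(m);print([(s[4],e+[305,220]) for s,e in zip(st[1:],ce[1:]) if s[4]>8])
print(arm.get_state()["tool_pos"],arm.get_state()["contact_force"])
E
```

```text
0 [316.96504301 231.53531783] post top -y [341.46688707 213.69128068]
0.03 [317.27265835 231.16191374] post top -y [343.49698964 214.03606365]
-0.02 [316.77167011 231.78845012] post top -y [340.11224958 213.48380893]
[(np.int32(18), array([316.66666667, 233.61111111]))]
[ 0.6239252  -0.07283275  0.2331903 ] [ 6.13253766  2.37375637 -0.4555381 ]
```

```bash
python3 -c "
from bench import arm
print(arm.close_job(),arm.get_state()['time_s'])"
```

```text
the job is handed in; nothing more can be done
the job is handed in; nothing more can be done
```

I shut the lid, flipped the leg fully down, and pulled the frame upright by the red bar. I handed the job in at about 20 s with the arm still gripping the bar.

- **Lid:** the fingertips met firm contact at 52 mm, the shut height, with about 18 N. The pictures show it lying flat.
- **Leg:** its foot was within half a pixel of the predicted fully-down position, and it was still down in the later pictures.
- **Frame:** the bar's measured travel puts the tilt at about -0.005 rad, and its position over the hinge agrees with zero to about ±0.015 rad. The grip opening reads 16 mm on the 18 mm bar. The force was steady at 6–7 N through a 1 s hold, which matches the expected pull-back.
- **Weaker check:** the last foot-pixel check was 2 px lower than predicted. It says little about the tilt, because the foot hardly moves as the frame tilts. The top of the post was only read by eye (about 3 px off in height) and fits a tilt between 0 and -0.02 rad.
- **Loose things:** the arm did not go near any of them.

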